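# Fetch a door pull from the glass showcase

### The job

A customer wants to see the brass door pull. The showcase's glass pane has no handle: lower your fingers softly onto it, press firmly without leaning on the glass, and drag it fully open towards you; then lift out the brass pull and set it down, not drop it, on the green counter pad, back plate down. Last, slide the pane fully shut again; leave the other goods in the case and on the counter where they are.

Things in the scene. Friction and masses are not known exactly. Their poses are not given: they have to be found in the camera images.
- case: Yellow-framed countertop showcase, fixed, 400 mm along its x, 420 mm along its y, 95 mm high, on levelling feet set 4 to 12 mm high. Origin: centre of its underside (so 4 to 12 mm above the counter; heights in the case count from here); -x faces the robot. Side walls 10 mm thick, 88 mm high. The near half (x below 0) has a fixed glass pane, top at 74 mm; the sliding pane covers the far half.
- far_rail (a point): Centre of the top of the yellow far rail, 42 mm wide in x, 95 mm above the case's underside, along the case's far wall, case x 158 to 200 mm. The sliding pane's far edge is tucked under it and cannot be got at while shut.
- compartments (a point): Centre of the blue inner floor (8 mm above the case's underside) of the middle of three compartments under the sliding pane; the others lie 133 mm to either side along y. Each is 186 mm (x) by about 130 mm (y); dividers 4 mm thick, 30 mm high; a wall at case x = 0 rises 56 mm. Pane fully open: the opening spans case x from 5 to 158 mm, clear above.
- pane (a joint): Travel of the sliding glass pane in its channels along the case's -x (towards the robot), in m: 0 = fully shut, 0.18 = fully open, with hard stops at both ends. It stays where it is left and resists with about 3 N of dry friction plus 4 N per m/s.
- pane_top (a point): Centre of the top of the sliding glass pane: a smooth flat sheet without handle, 200 mm (x) by 398 mm (y), 5 mm thick, 83 mm above the case's underside; it slides above the fixed pane. Fingertips slip on it (friction 0.3 to 0.5): it follows only if pressed with over 10 to 13 N all along; 15 to 25 N is right. It cracks if pressed with over 40 N while sliding or knocked with over 150 N.
- pane_tag (a point): Yellow price tag, 45 x 30 mm, stuck flat on the sliding pane near its near edge (70 mm towards the robot and 130 mm to +y of the pane's centre). The pane's near edge has a thin aluminium trim. A like tag is on the fixed pane.
- brass_pull_centre (a point): Centre, 22 mm above the underside, of the brass door pull, 0.2 to 0.35 kg, in one compartment, its length along the case's x within 10 degrees. Back plate 124 x 40 x 4 mm; two posts 14 mm thick at x -40 and +40 mm; on them a straight bar 104 mm long (x), 16 mm wide (y), from 32 to 44 mm above the underside. z points from plate to bar.
- black_pull_centre (a point): Centre of a black door pull of the same shape, in another compartment. It stays.
- padlock_centre (a point): Centre of a steel padlock lying flat, 105 x 55 x 26 mm, in the third compartment. It stays.
- pad_top (a point): Centre of the top face of the green counter pad with a black rim, 200 mm along its x, 150 mm along its y, 4 mm thick, fixed on the counter to the left or the right of the case.
- carton: Cardboard carton with an orange band, 160 x 120 x 85 mm, on the side of the case where the pad is not. Origin: centre of the underside.
- paint_tin: Round blue paint tin, 106 mm in diameter, 118 mm high. Origin: centre of the underside.
- tape_roll: Roll of yellow tape lying flat, 104 mm in diameter, 48 mm high. Origin: centre of the underside.
- tape_measure: Yellow and black tape measure, 72 x 40 x 68 mm. Origin: centre of the underside.
- screwdriver: Screwdriver, 200 mm, lying on the counter.

How it is judged:
On the way, in this order (a step that is already met when the one before it is completed fails the run):
1. the sliding pane is dragged open (at least 160 of its 180 mm) (value of joint pane above 0.16 m), for 0.2 s.
2. the brass pull stands on the pad, back plate down, released (x of brass_pull_centre in the frame of pad_top between -0.1 and 0.1 m and y of brass_pull_centre in the frame of pad_top between -0.075 and 0.075 m and z of brass_pull_centre in the frame of pad_top between 0.017 and 0.026 m and angle between brass_pull_centre's own z axis and vertical below 0.1 rad and contact force between the fingers and brass_pull below 0.1 N), for 0.3 s.
At the end, for the whole second after the job is handed in: The sliding pane is shut to within 12 mm; the brass pull rests on the green pad, its centre over the pad, back plate down (tilt under 0.1 rad), released and at rest; the black pull and the padlock are within 25 mm of where they were (value of joint pane below 0.012 m and x of brass_pull_centre in the frame of pad_top between -0.1 and 0.1 m and y of brass_pull_centre in the frame of pad_top between -0.075 and 0.075 m and z of brass_pull_centre in the frame of pad_top between 0.017 and 0.026 m and angle between brass_pull_centre's own z axis and vertical below 0.1 rad and linear speed of brass_pull below 0.02 m/s and distance of each of black_pull_centre, padlock_centre from where it was at the start of the episode below 0.025 m); the robot touches nothing.
It fails at once if the glass is knocked with more than 150 N (contact force between any of the fingers, the arm and pane above 150 N).
It fails at once if the pane is pressed with more than 40 N while it slides (contact force between the fingers and pane above 40 N and (velocity of joint pane above 0.02 m/s or velocity of joint pane below -0.02 m/s)).
It fails at once if the brass pull is let fall (moves at over 0.5 m/s out of the fingers) (contact force between the fingers and brass_pull below 0.1 N and linear speed of brass_pull above 0.5 m/s).
It fails at once if the black pull or the padlock is shifted by more than 25 mm (distance of any of black_pull_centre, padlock_centre from where it was at the start of the episode above 0.025 m).
It fails at once if goods on the counter are shifted by more than 30 mm (distance of any of carton, paint_tin, tape_roll, tape_measure, screwdriver from where it was at the start of the episode above 0.03 m).
It also fails if it takes over 67 s, if anything falls off the work surface, if the arm or the gripper's body presses on something with over 40 N, if the wrist force passes 120 N, or if a joint passes its speed limit or range.

### The arm

A 6-joint arm with a two-finger parallel gripper is mounted at the origin on the work surface. World frame = base frame: x ahead of the robot, y to its left, z up, the work surface at z = 0. Lengths are in m, angles in rad, forces in N, time in s.
With the tool pointing down it reaches from about 0.275 to 0.775 m from the base axis. Payload 14.6 kg.
Tool frame: the origin (TCP) lies at the very end of the fingers, on their centre line; the grasp point (between the pads) lies 19 mm behind it; z points along the fingers, x is the direction in which the jaws open and shut, and the axes are right-handed (so a half turn about z gives the same grasp; the last joint's range is limited). The gripper opens to 85 mm and grips with 20 to 120 N. Pads are 22 mm wide; open, the fingers measure 114 mm over their backs; the gripper's body (76 mm by 85 mm) begins 54 mm behind the grasp point. The pads swing forward as they close: fully open they stand 13 mm farther back than shut.
Start: joints at [-1.304, 0.263, -0.048, 1.259, 0, 1.415], TCP at [0.215, -0.479, 0.231] pointing down, gripper open.
Joint ranges: [-2.65, 2.65], [-0.89, 1.7], [-1.18, 1.37], [-2.13, 2.11], [-1.35, 1.29], [-3.14, 3.14]. Speed limits (rad/s): [1.89, 1.89, 2.57, 2.79, 3.14, 3.14].

### API

Orientations are given as a rotation vector (axis times angle).
In Python, from workcell import bot gives the robot as it stands. The module is installed in compiled form; this text tells all that it offers.
- The arm moves only by the tool step_arm, never from a script. Its argument "deltas" is a list of rows, each an object with "offset": the shift along the tool's x, y, z in cm, a list of three; "yaw": the turn about the tool's z in degrees. A call has 1 to 20 rows; each row is the pose to reach, as a shift and turn from the pose commanded when the call began, along the tool's axes at that moment; what a row does not reach only later rows make up. A row lasts 1/12 s, in which the tool goes at most 41.7 mm and 7.16 degrees, less where a joint would pass 70% of its speed; a pose out of reach is approached as far as the arm can. A call with a gripper value outside its range is refused whole. "hand" is the finger opening in cm, from 0 to 8.54, set as the call begins (left out, the last holds). The fingers move at their own pace and stop on an object; the grip force is fixed at half the most. Time passes only in rows, so rows that repeat a pose let the fingers close. It gives the time, the measured TCP pose, the force and the opening at its end, in the units of the state.
- bot.state(): the state, without advancing time (a new reading comes with each control period).
- bot.read_camera(name): name is "scene" or "top"; returns the picture (384x512x3 uint8, red, green, blue); there is no depth.
- bot.calibration(name): a dict with "intrinsics" (3x3 intrinsics, pixels), "rvec" (rotation vector, rad) and "tvec" (3), from world to camera coordinates, as OpenCV has them. Camera axes: x right, y down, z forward; pixel columns grow to the right and rows downward; lengths in m; the calibration is good to about 2 mm. A picture is of the moment at which its call begins. calibration takes no time and is no camera call.
- bot.close_job(): hands the job in, once; it reports no verdict.
Trained networks look in the newest picture that a camera, given by its name, has taken for a name from the list of things; names that differ only in an ending like _2 or _b are one class to them, and where a whole thing is asked for, a point or a joint stands for the part that bears it (a point fixed in the world has none). Each returns a list of dicts, best first, with "conf" (0 to 1); they miss things now and then, are a little off and sometimes report something else, mostly with a low value. They report only what shows in the picture. A call takes as long as a camera call.
- bot.recognise(target, camera): "location" ([x, y, z] in m, in world coordinates, good to about 4 mm: the middle of the surface that is visible of it).
- bot.trace(target, camera): "region" (384x512 bool, what is visible of it).
The state is a dict: "time": time; "q": joint angles; "dq": joint speeds; "effort": joint torques, N m; "tool_pos": TCP position; "tool_rot": TCP orientation; "wrist_force": force on the tool from outside, world axes, zero at the start; "torque": the same for the moment, N m; "width": finger opening in m.
Only numpy, scipy, OpenCV 4.12 (cv2) and the standard library are available. Lean on these libraries where they do the work, as an engineer would, in place of code of your own. Each camera call takes 0.05 s, during which the arm holds its last target.

## Working session

There is one attempt and no reset: what is moved stays moved. The work goes in short steps, Python scripts to look and compute and a tool call to move; the robot and the scene stay as the last step left them, time stands still between calls to the robot, and variables do not carry over. Pictures are saved under pics/ and viewed, and the job is handed in when it is done.

Besides the shell and the picture viewer there is one more tool, called by a JSON object that holds its "method" and its "body". step_arm: Moves the arm, as the interface text tells. Its arguments: {"type":"object","properties":{"deltas":{"type":"array"},"hand":{"type":"number"}},"required":["deltas"]}

```bash
mkdir -p pics; ls; python3 - <<'E'
from workcell import bot
import cv2
for n in("scene","top"):
    im=bot.read_camera(n); cv2.imwrite(f"pics/{n}0.png",cv2.resize(im[:,:,::-1],(800,600)))
    c=bot.calibration(n); print(n,c)
s=bot.state(); print(s)
for t in ["case","far_rail","compartments","pane","pane_top","pane_tag","brass_pull_centre","black_pull_centre","padlock_centre","pad_top","carton","paint_tin","tape_roll","tape_measure","screwdriver"]:
    for n in("top",):
        print(t,n,[(d["conf"],d["location"]) for d in bot.recognise(t,n)][:3])
print(bot.state()["time"])
E
```

```text
pics
scene {'intrinsics': array([[439.48263669,   0.        , 250.59129117],
       [  0.        , 439.48263669, 191.75314535],
       [  0.        ,   0.        ,   1.        ]]), 'rvec': array([ 1.29022962,  2.45289218, -0.74830935]), 'tvec': array([ 0.30835786, -0.29468702,  1.62686191])}
top {'intrinsics': array([[384.66370144,   0.        , 249.33945765],
       [  0.        , 384.66370144, 190.16117886],
       [  0.        ,   0.        ,   1.        ]]), 'rvec': array([ 2.20696204, -2.22574399,  0.07510718]), 'tvec': array([-0.01499987,  0.48924235,  1.07615108])}
{'time': 0.1, 'q': array([-1.30428497e+00,  2.63460610e-01, -4.88516208e-02,  1.25937686e+00,
       -7.20510235e-06,  1.41549653e+00]), 'dq': array([ 0.00126853, -0.00169721,  0.00258578, -0.0009037 , -0.00138817,
       -0.00066728]), 'effort': array([ 3.16894984e-03, -6.38573170e+01,  3.85064471e+01,  9.93812573e-03,
       -1.73420813e-04,  8.82002269e-06]), 'tool_pos': array([ 0.21487454, -0.47876272,  0.2308887 ]), 'tool_rot': array([-2.63677165e+00,  1.70684879e+00,  1.05254129e-03]), 'wrist_force': array([-0
[... 151 characters left out ...]
, -0.0308, 0.0943])]
far_rail top [(0.98, [0.5607, -0.0326, 0.0915])]
compartments top [(0.76, [0.5634, -0.0347, 0.0979]), (0.63, [0.2485, -0.2543, 0.0224])]
pane top [(0.7, [0.635, -0.0379, 0.0902])]
pane_top top [(0.6, [0.6291, -0.0384, 0.0914])]
pane_tag top [(0.91, [0.6283, -0.0403, 0.091])]
brass_pull_centre top []
black_pull_centre top []
padlock_centre top []
pad_top top [(0.6, [0.4457, 0.373, 0.0051])]
carton top [(0.92, [0.443, -0.3724, 0.0863])]
paint_tin top [(0.75, [0.6533, 0.3328, 0.1147])]
tape_roll top [(0.87, [0.2598, 0.2985, 0.0456]), (0.42, [0.561, -0.0338, 0.095])]
tape_measure top [(0.98, [0.6824, -0.3537, 0.0678])]
screwdriver top [(0.75, [0.2499, -0.2532, 0.0227])]
0.85
```

View pics/top0.png

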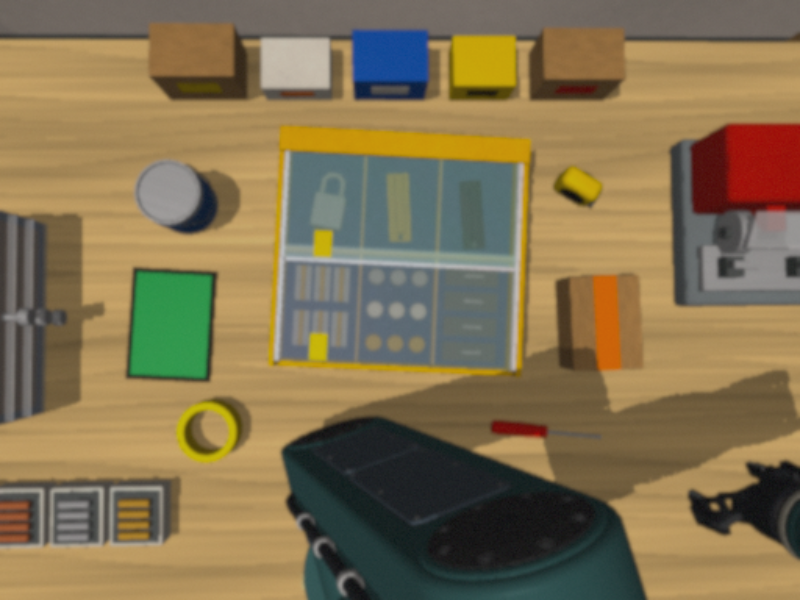

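View pics/scene0.png

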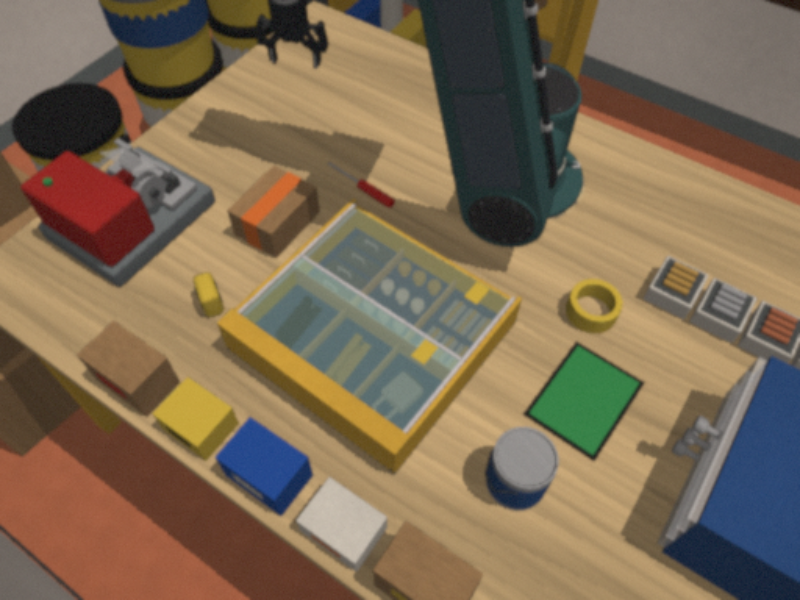

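```bash
cat > h.py <<'E'
import numpy as np,cv2
from workcell import bot
C={n:bot.calibration(n) for n in("top","scene")}
def proj(n,P):
    c=C[n]; return cv2.projectPoints(np.array(P,float).reshape(-1,1,3),c["rvec"],c["tvec"],c["intrinsics"],None)[0].reshape(-1,2)
def ray(n,uv,z):
    c=C[n];R=cv2.Rodrigues(c["rvec"])[0];o=-R.T@c["tvec"]
    d=R.T@np.linalg.inv(c["intrinsics"])@np.array([uv[0],uv[1],1.]);return o+d*(z-o[2])/d[2]
def crop(n,im,u0,v0,u1,v1,f,name):
    cv2.imwrite(name,cv2.resize(im[v0:v1,u0:u1,::-1],None,fx=f,fy=f,interpolation=cv2.INTER_CUBIC))
E
python3 - <<'E'
from h import *
im=bot.read_camera("top");cv2.imwrite("pics/raw_top.png",im[:,:,::-1]);crop("top",im,165,70,350,245,4,"pics/c1.png")
im=bot.read_camera("scene");cv2.imwrite("pics/raw_scene.png",im[:,:,::-1]);crop("scene",im,130,120,340,305,3.5,"pics/c2.png")
E
```

```text
(no output)
```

View pics/c1.png

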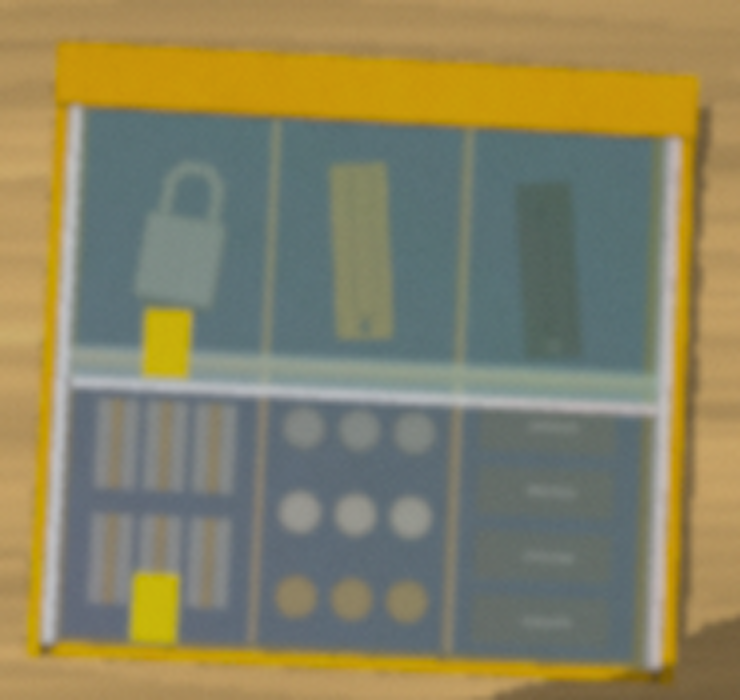

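View pics/c2.png

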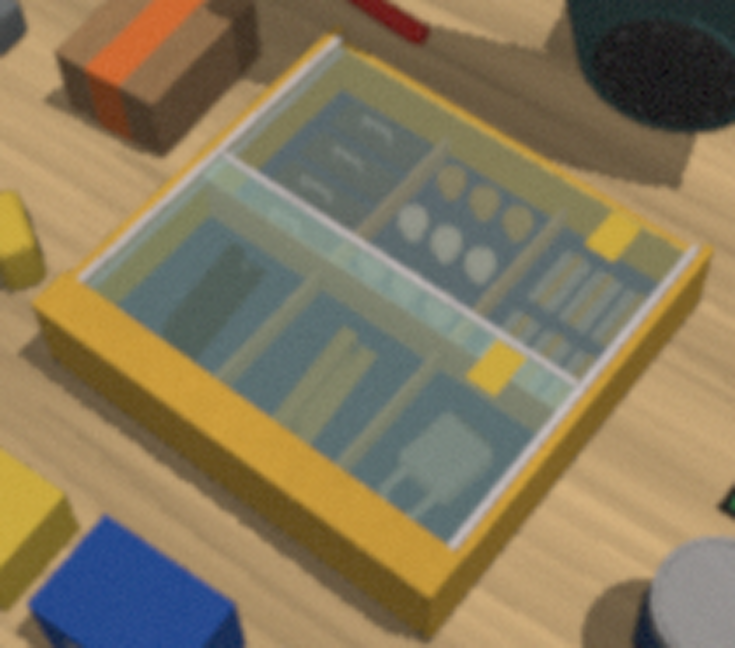

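```bash
cat >> h.py <<'E'
T=lambda u,v:((u+.5)/4-.5+165,(v+.5)/4-.5+70)
S=lambda u,v:((u+.5)/3.5-.5+130,(v+.5)/3.5-.5+120)
E
python3 - <<'E'
from h import *
from scipy.optimize import least_squares
obs=[("top",T(57,43),(.2,.21,.095)),("top",T(699,77),(.2,-.21,.095)),("top",T(57,103),(.158,.21,.095)),("top",T(699,137),(.158,-.21,.095)),
("top",T(29,655),(-.2,.21,.088)),("top",T(673,680),(-.2,-.21,.088)),
("scene",S(35,303),(.2,-.21,.095)),("scene",S(428,598),(.2,.21,.095)),("scene",S(713,250),(-.2,.21,.088)),("scene",S(335,38),(-.2,-.21,.088))]
def X(p,q):
    c,s=np.cos(p[2]),np.sin(p[2]);return [p[0]+c*q[0]-s*q[1],p[1]+s*q[0]+c*q[1],p[3]+q[2]]
f=lambda p:np.concatenate([proj(n,[X(p,q)])[0]-uv for n,uv,q in obs])
r=least_squares(f,[.56,-.03,0,.008],loss="soft_l1");print(r.x,np.degrees(r.x[2]));print(f(r.x).reshape(-1,2).round(1))
p=r.x;np.save("case.npy",p)
# tag / trim heights
zt=p[3]+.083
def inv(w):
    c,s=np.cos(p[2]),np.sin(p[2]);d=w[:2]-p[:2];return np.array([c*d[0]+s*d[1],-s*d[0]+c*d[1]])
for n,uv in(("top",T(168,342)),("scene",S(497,367)),("top",T(155,607)),("top",T(70,385)),("top",T(657,411)),("scene",S(225,155)),("scene",S(578,382))): print(n,inv(ray(n,uv,zt)).round(4))
# brass pull, height floor+44 (bar) and plate +4
for nm,pts in (("brass",((330,166),(386,163),(337,338),(394,339))),("black",((516,184),(571,181),(526,356),(580,356)))):
  for u in pts: print(nm,inv(ray("top",T(*u),p[3]+.012)).round(4))
print(inv(ray("top",T(365,325),p[3]+.052)))
for u in((345,325),(376,348),(272,410),(318,430)): print("br s",inv(ray("scene",S(*u),p[3]+.012)).round(4))
for n in("top","scene"):
  for t in("brass_pull_centre","pane_tag","pad_top","compartments"): print(n,t,bot.recognise(t,n))
  m=bot.trace("brass_pull_centre",n)
  print(len(m),[ (k["conf"],k["region"].sum(),np.argwhere(k["region"]).mean(0)[::-1]) for k in m])
print(bot.state()["time"])
for w in((.133,),(0,),(-.133,)):pass
E
```

```text
[ 0.56352924 -0.03553928 -0.05481331  0.00321831] -3.140571274882051
[[ 0.6 -0.5]
 [-0.1 -0.2]
 [-0.3  0.5]
 [-0.7  0.5]
 [-0.2  0.2]
 [ 0.1  1. ]
 [-1.9  0.8]
 [-0.   0.6]
 [-0.2  0.1]
 [-0.1 -3.2]]
top [0.0084 0.1306]
scene [0.0031 0.13  ]
top [-0.1652  0.1304]
top [-0.023  0.193]
top [-0.0214 -0.1936]
scene [-0.0243 -0.1931]
scene [-0.0259  0.1906]
brass [0.1479 0.029 ]
brass [ 0.1521 -0.0106]
brass [0.026  0.0184]
brass [ 0.0273 -0.0218]
black [ 0.142  -0.1035]
black [ 0.1462 -0.1426]
black [ 0.0199 -0.1157]
black [ 0.0218 -0.154 ]
[0.03046968 0.00069282]
br s [ 0.0167 -0.024 ]
br s [0.0184 0.0126]
br s [ 0.1209 -0.0197]
br s [0.1116 0.0239]
top brass_pull_centre []
top pane_tag [{'location': [0.6316, -0.0371, 0.0888], 'conf': 0.94}]
top pad_top [{'location': [0.442, 0.3708, 0.0011], 'conf': 0.63}]
top compartments [{'location': [0.5628, -0.0358, 0.098], 'conf': 0.61}]
0 []
scene brass_pull_centre []
scene pane_tag [{'location': [0.6313, -0.0202, 0.096], 'conf': 0.81}]
scene pad_top []
scene compartments [{'location': [0.5974, -0.0092, 0.0917], 'conf': 0.87}]
0 []
1.45
```

```bash
cat >> h.py <<'E'
from scipy.spatial.transform import Rotation as Ro
p=np.load("case.npy")
def W(q):
    c,s=np.cos(p[2]),np.sin(p[2]);return np.array([p[0]+c*q[0]-s*q[1],p[1]+s*q[0]+c*q[1],p[3]+q[2]])
def inv(w):
    c,s=np.cos(p[2]),np.sin(p[2]);d=np.array(w)[:2]-p[:2];return np.array([c*d[0]+s*d[1],-s*d[0]+c*d[1]])
def st():
    s=bot.state();R=Ro.from_rotvec(s["tool_rot"]).as_matrix()
    print("t",round(s["time"],2),"pos",s["tool_pos"].round(4),"case",inv(s["tool_pos"]).round(4),"xdir deg",np.degrees(np.arctan2(R[1,0],R[0,0])).round(2),"z",R[:,2].round(3),"F",s["wrist_force"].round(1),"w",round(s["width"],4),"q",s["q"].round(2))
    return s,R
def go(w,xdeg=None):
    s,R=st()
    print("offset cm",(R.T@(np.array(w)-s["tool_pos"])*100).round(2))
    if xdeg is not None:
        d=(np.degrees(np.arctan2(R[1,0],R[0,0]))-xdeg); print("yaw",[((d+k*180+180)%360-180).round(2) for k in(0,1)])
E
python3 - <<'E'
from h import *
w=W((.12,0,.083));print(w); go([w[0],w[1],.16],90+np.degrees(p[2]))
E
```

```text
[ 0.68334902 -0.04211359  0.08621831]
t 1.45 pos [ 0.2149 -0.479   0.2313] case [-0.3238 -0.4619] xdir deg -65.83 z [ 0. -0. -1.] F [-0.3  0.2 -0.4] w 0.0852 q [-1.3   0.26 -0.05  1.26  0.    1.42]
offset cm [-20.68 -60.62   7.13]
yaw [np.float64(-152.69), np.float64(27.31)]
```

{"method": "step_arm", "body": {"deltas": [{"offset": [-20.7,-60.6,3],"yaw": 27.3},{"offset": [-20.7,-60.6,3],"yaw": 27.3},{"offset": [-20.7,-60.6,3],"yaw": 27.3},{"offset": [-20.7,-60.6,3],"yaw": 27.3},{"offset": [-20.7,-60.6,3],"yaw": 27.3},{"offset": [-20.7,-60.6,3],"yaw": 27.3},{"offset": [-20.7,-60.6,3],"yaw": 27.3},{"offset": [-20.7,-60.6,3],"yaw": 27.3},{"offset": [-20.7,-60.6,3],"yaw": 27.3},{"offset": [-20.7,-60.6,3],"yaw": 27.3},{"offset": [-20.7,-60.6,3],"yaw": 27.3},{"offset": [-20.7,-60.6,3],"yaw": 27.3},{"offset": [-20.7,-60.6,3],"yaw": 27.3},{"offset": [-20.7,-60.6,3],"yaw": 27.3},{"offset": [-20.7,-60.6,3],"yaw": 27.3},{"offset": [-20.7,-60.6,3],"yaw": 27.3},{"offset": [-20.7,-60.6,3],"yaw": 27.3},{"offset": [-20.7,-60.6,3],"yaw": 27.3},{"offset": [-20.7,-60.6,3],"yaw": 27.3},{"offset": [-20.7,-60.6,3],"yaw": 27.3}], "hand": 0}}

```text
time: 3.12
tool_pos: [0.6825, -0.0429, 0.2016]
tool_rot: [2.159, -2.282, 0.0]
wrist_force: [-0.9, -1.2, 0.6]
width: -0.0003
```

```bash
python3 - <<'E'
from h import *
w=W((.12,0,.083)); go([w[0],w[1],.11],90+np.degrees(p[2]))
E
```

```text
t 3.12 pos [ 0.6825 -0.0429  0.2016] case [ 0.1192 -0.0008] xdir deg -93.19 z [-0. -0. -1.] F [-0.9 -1.2  0.6] w -0.0003 q [-0.18  0.56  0.35  1.36 -0.    3.02]
offset cm [-0.08 -0.08  9.16]
yaw [np.float64(179.96), np.float64(-0.04)]
```

{"method": "step_arm", "body": {"deltas": [{"offset": [0,0,2],"yaw": -170},{"offset": [0,0,2],"yaw": -170},{"offset": [0,0,2],"yaw": -170},{"offset": [0,0,4],"yaw": -170},{"offset": [0,0,4],"yaw": -170},{"offset": [0,0,4],"yaw": -170},{"offset": [0,0,6],"yaw": -170},{"offset": [0,0,6],"yaw": -170},{"offset": [0,0,6],"yaw": -170},{"offset": [0,0,7],"yaw": -170},{"offset": [0,0,7],"yaw": -170},{"offset": [0,0,7],"yaw": -170},{"offset": [0,0,7.5],"yaw": -170},{"offset": [0,0,7.5],"yaw": -170},{"offset": [0,0,7.5],"yaw": -170},{"offset": [0,0,8],"yaw": -170},{"offset": [0,0,8],"yaw": -170},{"offset": [0,0,8],"yaw": -170},{"offset": [0,0,8.5],"yaw": -170},{"offset": [0,0,8.5],"yaw": -170}]}}

```text
time: 4.78
tool_pos: [0.6823, -0.0432, 0.1163]
tool_rot: [-2.843, -1.337, 0.0]
wrist_force: [0.6, -0.2, -0.4]
width: -0.0002
```

```bash
python3 - <<'E'
from h import *
w=W((.12,0,.083)); go([w[0],w[1],.10],90+np.degrees(p[2]))
E
```

```text
t 4.78 pos [ 0.6823 -0.0432  0.1163] case [ 0.119  -0.0012] xdir deg 50.37 z [-0. -0. -1.] F [ 0.6 -0.2 -0.4] w -0.0002 q [-0.18  0.58  0.17  1.15 -0.    0.51]
offset cm [0.15 0.01 1.63]
yaw [np.float64(-36.49), np.float64(143.51)]
```

{"method": "step_arm", "body": {"deltas": [{"offset": [0,0,0.3],"yaw": -36.5},{"offset": [0,0,0.6],"yaw": -36.5},{"offset": [0,0,0.9],"yaw": -36.5},{"offset": [0,0,1.1],"yaw": -36.5},{"offset": [0,0,1.3],"yaw": -36.5},{"offset": [0,0,1.45],"yaw": -36.5},{"offset": [0,0,1.6],"yaw": -36.5},{"offset": [0,0,1.7],"yaw": -36.5},{"offset": [0,0,1.8],"yaw": -36.5},{"offset": [0,0,1.85],"yaw": -36.5},{"offset": [0,0,1.9],"yaw": -36.5}]}}

```text
time: 5.7
tool_pos: [0.6831, -0.0421, 0.0973]
tool_rot: [2.288, 2.153, 0.0]
wrist_force: [-0.7, 0.7, -0.1]
width: 0.0
```

```bash
python3 - <<'E'
from h import *
w=W((.12,0,.083)); go([w[0],w[1],.10],90+np.degrees(p[2]))
E
```

```text
t 5.7 pos [ 0.6831 -0.0421  0.0973] case [0.1197 0.    ] xdir deg 86.53 z [ 0. -0. -1.] F [-0.7  0.7 -0.1] w 0.0 q [-0.18  0.59  0.13  1.11 -0.   -0.12]
offset cm [-0.    0.03 -0.27]
yaw [np.float64(-0.33), np.float64(179.67)]
```

{"method": "step_arm", "body": {"deltas": [{"offset": [0,0,0.05]},{"offset": [0,0,0.1]},{"offset": [0,0,0.15]},{"offset": [0,0,0.2]},{"offset": [0,0,0.25]},{"offset": [0,0,0.3]}]}}

```text
$.deltas[0]: bad value
```

{"method": "step_arm", "body": {"deltas": [{"offset": [0,0,0.05],"yaw": 0},{"offset": [0,0,0.1],"yaw": 0},{"offset": [0,0,0.15],"yaw": 0},{"offset": [0,0,0.2],"yaw": 0},{"offset": [0,0,0.25],"yaw": 0},{"offset": [0,0,0.3],"yaw": 0}]}}

```text
time: 6.2
tool_pos: [0.6831, -0.042, 0.0942]
tool_rot: [2.286, 2.155, 0.0]
wrist_force: [-0.1, 0.4, 0.6]
width: 0.0002
```

{"method": "step_arm", "body": {"deltas": [{"offset": [0,0,0.05],"yaw": 0},{"offset": [0,0,0.1],"yaw": 0},{"offset": [0,0,0.15],"yaw": 0},{"offset": [0,0,0.2],"yaw": 0}]}}

```text
time: 6.53
tool_pos: [0.6835, -0.0421, 0.0935]
tool_rot: [2.285, 2.154, 0.002]
wrist_force: [-3.1, 0.5, 16.8]
width: -0.0001
```

{"method": "step_arm", "body": {"deltas": [{"offset": [0,0,0.03],"yaw": 0},{"offset": [0,-0.2,0.03],"yaw": 0},{"offset": [0,-0.5,0.03],"yaw": 0},{"offset": [0,-0.9,0.03],"yaw": 0},{"offset": [0,-1.4,0.03],"yaw": 0},{"offset": [0,-1.8,0.03],"yaw": 0}]}}

```text
time: 7.03
tool_pos: [0.6665, -0.0411, 0.0936]
tool_rot: [2.284, 2.153, 0.004]
wrist_force: [3.2, -0.1, 11.8]
width: -0.0002
```

{"method": "step_arm", "body": {"deltas": [{"offset": [0,0,0.06],"yaw": 0},{"offset": [0,-0.2,0.06],"yaw": 0},{"offset": [0,-0.6,0.06],"yaw": 0},{"offset": [0,-1.0,0.06],"yaw": 0},{"offset": [0,-1.4,0.06],"yaw": 0},{"offset": [0,-1.8,0.06],"yaw": 0}]}}

```text
time: 7.53
tool_pos: [0.649, -0.0402, 0.0935]
tool_rot: [2.283, 2.152, 0.005]
wrist_force: [3.4, 0.6, 16.9]
width: -0.0001
```

```bash
python3 - <<'E'
from h import *
st()
im=bot.read_camera("scene");crop("scene",im,130,60,340,305,2.4,"pics/d1.png")
E
```

```text
t 7.53 pos [ 0.649  -0.0402  0.0935] case [0.0856 0.0001] xdir deg 86.61 z [ 0.005 -0.001 -1.   ] F [ 3.4  0.6 16.9] w -0.0001 q [-0.19  0.54  0.01  1.04  0.   -0.13]
```

View pics/d1.png

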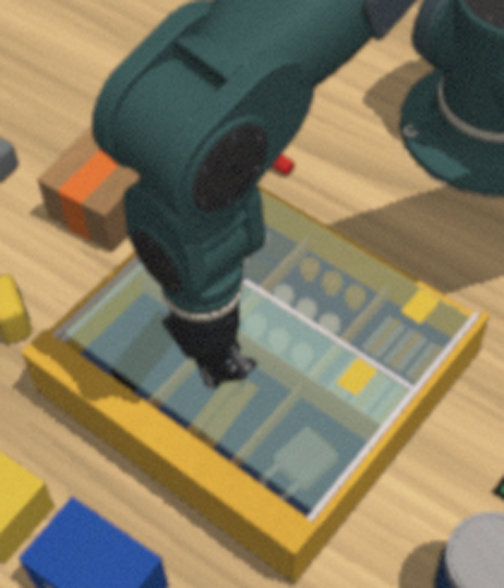

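The pane follows the fingers: its tag (about 357,376) and trim have moved towards the robot. I'll continue the drag.

{"method": "step_arm", "body": {"deltas": [{"offset": [0,-0.4,0.03],"yaw": 0},{"offset": [0,-0.8,0.03],"yaw": 0},{"offset": [0,-1.2,0.03],"yaw": 0},{"offset": [0,-1.7,0.03],"yaw": 0},{"offset": [0,-2.2,0.03],"yaw": 0},{"offset": [0,-2.7,0.04],"yaw": 0},{"offset": [0,-3.2,0.04],"yaw": 0},{"offset": [0,-3.7,0.04],"yaw": 0},{"offset": [0,-4.2,0.05],"yaw": 0}]}}

```text
time: 8.33
tool_pos: [0.6076, -0.0378, 0.0935]
tool_rot: [2.282, 2.151, 0.006]
wrist_force: [2.8, 0.6, 23.2]
width: 0.0003
```

{"method": "step_arm", "body": {"deltas": [{"offset": [0,-0.5,0],"yaw": 0},{"offset": [0,-1.0,0],"yaw": 0},{"offset": [0,-1.5,0],"yaw": 0},{"offset": [0,-2.0,0],"yaw": 0},{"offset": [0,-2.5,0],"yaw": 0},{"offset": [0,-3.0,0],"yaw": 0},{"offset": [0,-3.5,0],"yaw": 0},{"offset": [0,-4.0,0],"yaw": 0},{"offset": [0,-4.5,0],"yaw": 0},{"offset": [0,-5.0,0],"yaw": 0}]}}

```text
time: 9.17
tool_pos: [0.5579, -0.035, 0.0935]
tool_rot: [2.282, 2.151, 0.006]
wrist_force: [3.9, -1.0, 25.1]
width: 0.0001
```

{"method": "step_arm", "body": {"deltas": [{"offset": [0,-0.5,-0.02],"yaw": 0},{"offset": [0,-1.0,-0.02],"yaw": 0},{"offset": [0,-1.5,-0.02],"yaw": 0},{"offset": [0,-2.0,-0.02],"yaw": 0},{"offset": [0,-2.5,-0.02],"yaw": 0},{"offset": [0,-3.0,-0.02],"yaw": 0},{"offset": [0,-3.5,-0.02],"yaw": 0},{"offset": [0,-4.0,-0.02],"yaw": 0},{"offset": [0,-4.4,-0.02],"yaw": 0},{"offset": [0,-4.8,-0.02],"yaw": 0}]}}

```text
time: 10.0
tool_pos: [0.5103, -0.0324, 0.0935]
tool_rot: [2.282, 2.15, 0.007]
wrist_force: [10.1, -0.8, 17.3]
width: -0.0001
```

{"method": "step_arm", "body": {"deltas": [{"offset": [0,-0.2,0],"yaw": 0},{"offset": [0,-0.4,0],"yaw": 0},{"offset": [0,-0.6,0],"yaw": 0}]}}

```text
time: 10.25
tool_pos: [0.5054, -0.032, 0.0935]
tool_rot: [2.281, 2.15, 0.009]
wrist_force: [10.7, -0.4, 17.8]
width: -0.0
```

```bash
python3 - <<'E'
from h import *
st()
im=bot.read_camera("scene");crop("scene",im,130,60,340,305,2.4,"pics/d2.png")
E
```

```text
t 10.25 pos [ 0.5054 -0.032   0.0935] case [-0.0583  0.0003] xdir deg 86.6 z [ 0.009 -0.002 -1.   ] F [10.7 -0.4 17.8] w -0.0 q [-0.22  0.31 -0.38  0.88  0.   -0.17]
```

View pics/d2.png

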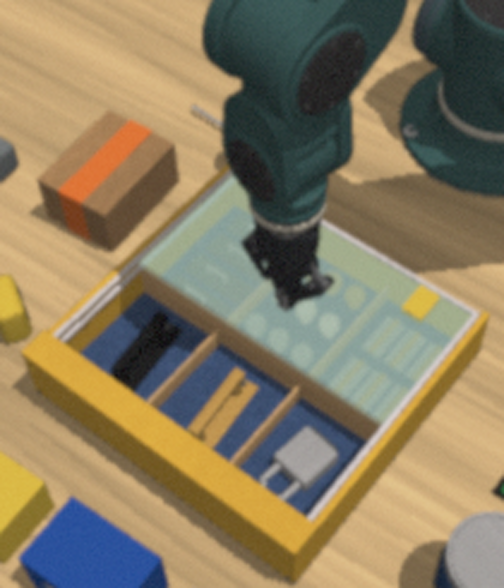

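The pane is fully open. The brass pull (about 222,405) is in the middle compartment, with the black one on the left and the padlock on the right. I'll lift and measure.

{"method": "step_arm", "body": {"deltas": [{"offset": [0,0,-0.2],"yaw": 0},{"offset": [0,0,-1],"yaw": 0},{"offset": [4,0,-4],"yaw": 0},{"offset": [7,0,-7],"yaw": 0},{"offset": [10,0,-10],"yaw": 0},{"offset": [13,0,-10],"yaw": 0},{"offset": [16,0,-10],"yaw": 0},{"offset": [16,0,-10],"yaw": 0}], "hand": 8.5}}

```text
time: 10.97
tool_pos: [0.5108, 0.1326, 0.1921]
tool_rot: [-2.282, -2.159, -0.002]
wrist_force: [-0.4, 0.2, -0.1]
width: 0.0852
```

```bash
python3 - <<'E'
from h import *
st()
im=bot.read_camera("top");cv2.imwrite("pics/raw_top2.png",im[:,:,::-1]);crop("top",im,165,70,350,245,4,"pics/e1.png")
im=bot.read_camera("scene");crop("scene",im,130,120,340,305,3.5,"pics/e2.png")
for n in("top","scene"):
  for t in("brass_pull_centre","compartments","black_pull_centre","padlock_centre"): print(n,t,bot.recognise(t,n))
  m=bot.trace("brass_pull_centre",n)
  for k in m[:2]:
    g=np.argwhere(k["region"])[:,::-1].astype(np.float32); print(k["conf"],len(g),g.mean(0),cv2.minAreaRect(g))
E
```

```text
t 10.97 pos [0.5108 0.1326 0.1921] case [-0.0619  0.165 ] xdir deg 86.81 z [ 0.001  0.001 -1.   ] F [-0.4  0.2 -0.1] w 0.0852 q [ 0.1   0.28 -0.13  1.16  0.    0.15]
top brass_pull_centre [{'location': [0.6472, -0.0333, 0.0212], 'conf': 0.72}, {'location': [0.5558, -0.0665, 0.0989], 'conf': 0.22}]
top compartments [{'location': [0.5578, -0.0673, 0.0972], 'conf': 0.7}]
top black_pull_centre [{'location': [0.6352, -0.1607, 0.0202], 'conf': 0.85}]
top padlock_centre [{'location': [0.6488, 0.0921, 0.0468], 'conf': 0.59}]
0.91 592 [255.03041 132.625  ] ((255.0, 132.5), (43.0, 14.0), 90.0)
scene brass_pull_centre [{'location': [0.6472, -0.0301, 0.0225], 'conf': 0.93}]
scene compartments [{'location': [0.5664, -0.0256, 0.0891], 'conf': 0.63}]
scene black_pull_centre [{'location': [0.6376, -0.1595, 0.0242], 'conf': 0.56}]
scene padlock_centre [{'location': [0.6533, 0.0928, 0.047], 'conf': 0.71}]
```

View pics/e1.png

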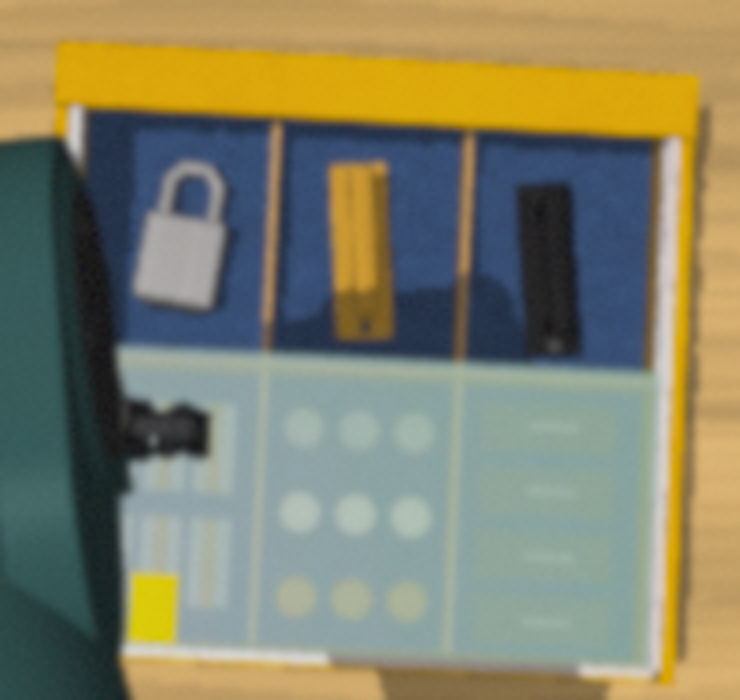

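View pics/e2.png

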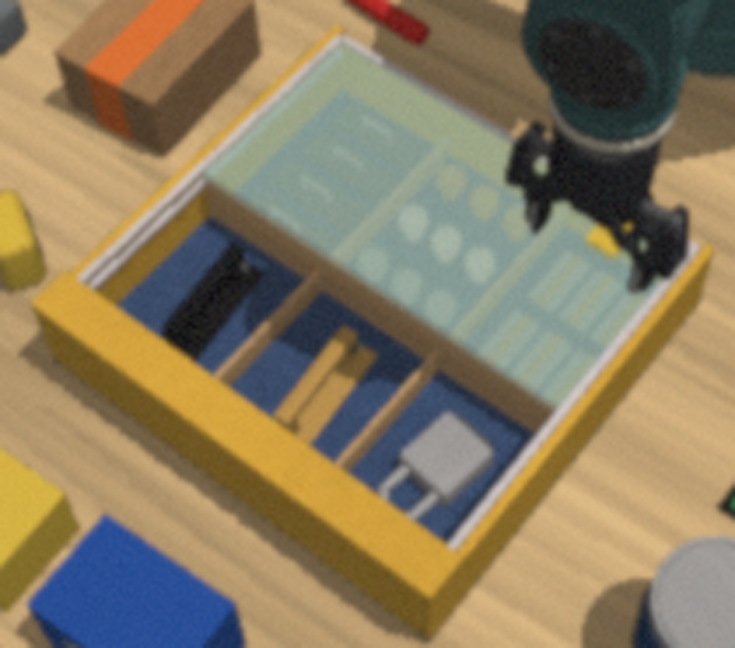

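```bash
python3 - <<'E'
from h import *
from scipy.optimize import least_squares
obs=[("top",T(330,166),(.062,.02,.004)),("top",T(337,340),(-.062,.02,.004)),("top",T(394,339),(-.062,-.02,.004)),
("scene",S(376,350),(-.062,.02,.004)),("scene",S(318,440),(.062,.02,.004)),("scene",S(344,326),(-.052,-.008,.044)),("scene",S(360,334),(-.052,.008,.044)),("scene",S(299,430),(.052,.008,.044)),("scene",S(275,411),(.052,-.008,.044))]
def X(a,q,z0):
    c,s=np.cos(a[2]),np.sin(a[2]);return [a[0]+c*q[0]-s*q[1],a[1]+s*q[0]+c*q[1],z0+q[2]]
for sub in("top","scene","both"):
  o=[k for k in obs if sub in("both",k[0])]
  f=lambda a:np.concatenate([proj(n,[X(a,q,.0185)])[0]-uv for n,uv,q in o])
  r=least_squares(f,[.65,-.035,0],loss="soft_l1");print(sub,r.x,np.degrees(r.x[2]),f(r.x).reshape(-1,2).round(1).tolist())
a=r.x;np.save("brass.npy",a);print("case frame",inv([*a[:2],0]))
from itertools import product
for n,nm,cr in(("top","pics/raw_top2.png",(T,4,165,70,350,245)),):pass
def draw(n,file):
    im=bot.read_camera(n)[:,:,::-1].copy();f=4
    u0,v0=(225,95) if n=="top" else (185,190)
    c=cv2.resize(im[v0:v0+110,u0:u0+130],None,fx=5,fy=5,interpolation=cv2.INTER_CUBIC)
    for z,hx,hy,col in((.004,.062,.02,(255,0,255)),(.044,.052,.008,(255,255,0))):
        P=proj(n,[X(a,(sx*hx,sy*hy,z),.0185) for sx,sy in((1,1),(1,-1),(-1,-1),(-1,1))])
        P=((P-[u0,v0]+.5)*5-.5).astype(int);cv2.polylines(c,[P],True,col,1)
    cv2.imwrite(file,c)
draw("top","pics/f1.png");draw("scene","pics/f2.png")
E
```

```text
top [ 0.65011753 -0.03644383  0.03039704] 1.7416222063373517 [[0.0, -0.2], [-0.0, 0.2], [0.0, -0.0]]
scene [ 0.65044598 -0.03025718  0.12041641] 6.899352071855998 [[0.8, 0.1], [-2.9, 7.0], [-0.2, -1.0], [-0.1, -1.1], [-0.3, -0.9], [1.8, 2.2]]
both [ 0.64993361 -0.03340401  0.07166345] 4.106013359518998 [[-2.0, 0.2], [-0.2, 0.5], [-0.2, -0.3], [0.8, 0.2], [-4.7, 6.1], [-0.2, -1.3], [-0.2, -1.3], [-1.8, -1.9], [0.3, 1.0]]
case frame [0.08615762 0.00686581]
```

View pics/f1.png

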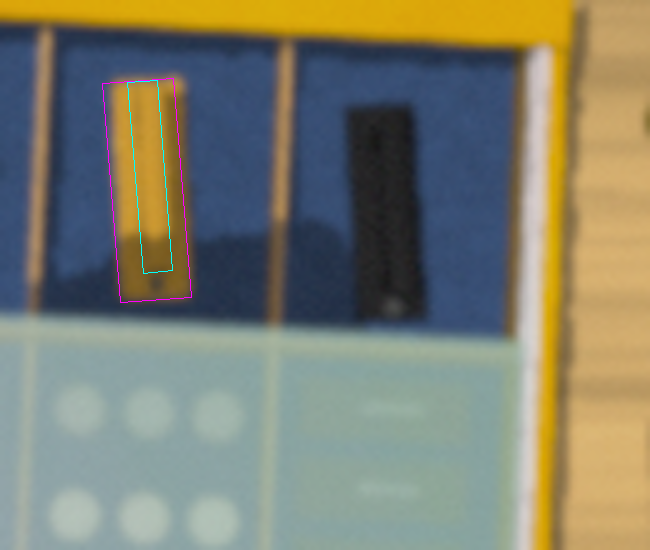

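View pics/f2.png

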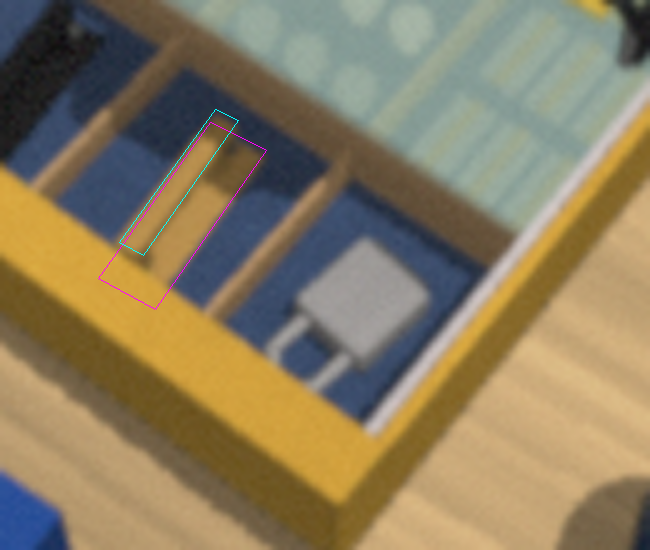

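```bash
python3 - <<'E'
from h import *
from scipy.optimize import least_squares
obs=[("top",T(330,166),(.062,.02,.004)),("top",T(337,340),(-.062,.02,.004)),("top",T(394,339),(-.062,-.02,.004)),("top",T(388,175),(.055,-.02,.004)),
("scene",S(376,350),(-.062,.02,.004)),("scene",S(344,326),(-.052,-.008,.044)),("scene",S(360,334),(-.052,.008,.044))]
def X(a,q,z0):
    c,s=np.cos(a[2]),np.sin(a[2]);return [a[0]+c*q[0]-s*q[1],a[1]+s*q[0]+c*q[1],z0+q[2]]
for z0 in(.0115,.0185):
  f=lambda a:np.concatenate([proj(n,[X(a,q,z0)])[0]-uv for n,uv,q in obs])
  r=least_squares(f,[.65,-.035,0],loss="soft_l1");print(r.x,np.degrees(r.x[2]),r.cost,f(r.x).reshape(-1,2).round(1).tolist())
a=r.x;np.save("brass.npy",a);print("case frame",inv([*a[:2],0]))
def draw(n,file):
    im=bot.read_camera(n)[:,:,::-1].copy()
    u0,v0=(225,95) if n=="top" else (185,190)
    c=cv2.resize(im[v0:v0+110,u0:u0+130],None,fx=5,fy=5,interpolation=cv2.INTER_CUBIC)
    for z,hx,hy,col in((.004,.062,.02,(255,0,255)),(.044,.052,.008,(255,255,0))):
        P=proj(n,[X(a,(sx*hx,sy*hy,z),.0185) for sx,sy in((1,1),(1,-1),(-1,-1),(-1,1))])
        P=((P-[u0,v0]+.5)*5-.5).astype(int);cv2.polylines(c,[P],True,col,1)
    return c
cv2.imwrite("pics/g.png",cv2.resize(np.vstack([draw("top",""),draw("scene","")]),None,fx=.54,fy=.54))
go([a[0],a[1],.16],90+np.degrees(a[2]))
E
```

```text
[ 0.65064533 -0.03678173  0.02836215] 1.6250314011398912 1.2905052804080763 [[0.1, 0.2], [-0.0, 0.3], [-0.1, 0.1], [-0.2, 0.0], [0.4, 1.5], [-0.4, -0.3], [-0.6, -0.1]]
[ 0.65036981 -0.03617666  0.02339427] 1.340392858321071 1.8779665418984297 [[0.1, -0.3], [-0.3, 0.1], [-0.2, -0.1], [-0.2, -0.5], [0.6, 0.5], [-0.2, -1.4], [-0.4, -1.2]]
case frame [0.08674506 0.00412122]
t 11.77 pos [0.5108 0.1284 0.1911] case [-0.0616  0.1608] xdir deg 86.6 z [-0. -0. -1.] F [-0.8 -0.5  1. ] w 0.0848 q [ 0.09  0.28 -0.13  1.16  0.    0.15]
offset cm [-15.6   14.9    3.11]
yaw [np.float64(-4.74), np.float64(175.26)]
```

View pics/g.png

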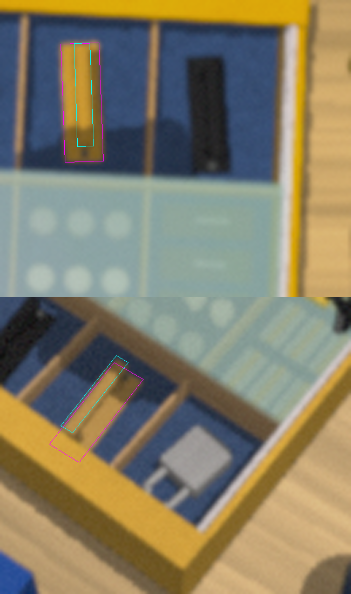

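{"method": "step_arm", "body": {"deltas": [{"offset": [-15.6,14.9,0],"yaw": -4.7},{"offset": [-15.6,14.9,0],"yaw": -4.7},{"offset": [-15.6,14.9,0],"yaw": -4.7},{"offset": [-15.6,14.9,1],"yaw": -4.7},{"offset": [-15.6,14.9,2],"yaw": -4.7},{"offset": [-15.6,14.9,3],"yaw": -4.7},{"offset": [-15.6,14.9,4],"yaw": -4.7},{"offset": [-15.6,14.9,6],"yaw": -4.7},{"offset": [-15.6,14.9,8],"yaw": -4.7},{"offset": [-15.6,14.9,9],"yaw": -4.7},{"offset": [-15.6,14.9,10],"yaw": -4.7},{"offset": [-15.6,14.9,10],"yaw": -4.7}], "hand": 5}}

```text
time: 12.77
tool_pos: [0.6494, -0.0353, 0.0897]
tool_rot: [-2.194, -2.246, 0.002]
wrist_force: [-0.9, 1.0, -0.1]
width: 0.05
```

```bash
python3 - <<'E'
from h import *
a=np.load("brass.npy")
go([a[0],a[1],.0370],90+np.degrees(a[2]))
im=bot.read_camera("scene");crop("scene",im,170,130,310,290,3.7,"pics/i1.png")
E
```

```text
t 12.77 pos [ 0.6494 -0.0353  0.0897] case [0.0857 0.0049] xdir deg 91.35 z [-0.002  0.    -1.   ] F [-0.9  1.  -0.1] w 0.05 q [-0.18  0.54  0.02  1.04  0.   -0.2 ]
offset cm [-0.09  0.11  5.27]
yaw [np.float64(0.01), np.float64(-179.99)]
```

View pics/i1.png

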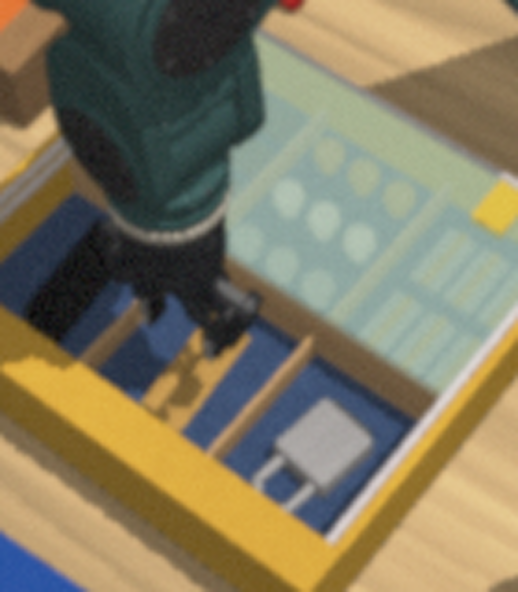

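The fingers straddle the brass bar, with its far part showing at (180,385). I'll descend.

{"method": "step_arm", "body": {"deltas": [{"offset": [-0.1,0.1,1],"yaw": 0},{"offset": [-0.1,0.1,2],"yaw": 0},{"offset": [-0.1,0.1,3],"yaw": 0},{"offset": [-0.1,0.1,3.5],"yaw": 0},{"offset": [-0.1,0.1,4],"yaw": 0},{"offset": [-0.1,0.1,4.5],"yaw": 0},{"offset": [-0.1,0.1,5],"yaw": 0},{"offset": [-0.1,0.1,5.3],"yaw": 0},{"offset": [-0.1,0.1,5.3],"yaw": 0}]}}

```text
time: 13.57
tool_pos: [0.6511, -0.037, 0.0374]
tool_rot: [-2.196, -2.246, 0.001]
wrist_force: [1.0, -0.2, -0.4]
width: 0.0501
```

{"method": "step_arm", "body": {"deltas": [{"offset": [0,0,0],"yaw": 0},{"offset": [0,0,0],"yaw": 0},{"offset": [0,0,0],"yaw": 0},{"offset": [0,0,0],"yaw": 0},{"offset": [0,0,0],"yaw": 0},{"offset": [0,0,0],"yaw": 0}], "hand": 0}}

```text
time: 14.07
tool_pos: [0.6516, -0.0371, 0.0384]
tool_rot: [2.196, 2.246, 0.001]
wrist_force: [-0.7, 1.5, 4.0]
width: 0.0147
```

{"method": "step_arm", "body": {"deltas": [{"offset": [0,0,-0.5],"yaw": 0},{"offset": [0,0,-1],"yaw": 0},{"offset": [0,0,-2],"yaw": 0},{"offset": [0,0,-3.5],"yaw": 0},{"offset": [0,0,-5],"yaw": 0},{"offset": [0,0,-7],"yaw": 0},{"offset": [0,0,-9],"yaw": 0},{"offset": [0,0,-11],"yaw": 0},{"offset": [0,0,-13],"yaw": 0},{"offset": [0,0,-13],"yaw": 0}]}}

```text
time: 14.9
tool_pos: [0.6528, -0.0373, 0.1727]
tool_rot: [2.193, 2.243, 0.005]
wrist_force: [0.7, 0.7, -2.5]
width: 0.0144
```

```bash
python3 - <<'E'
from h import *
st()
im=bot.read_camera("scene");crop("scene",im,130,100,420,320,2.6,"pics/j1.png")
im=bot.read_camera("top");crop("top",im,70,80,350,290,2.8,"pics/j2.png")
m=bot.trace("pad_top","top")
for k in m[:2]:
    c=max(cv2.findContours(k["region"].astype(np.uint8),0,2)[0],key=cv2.contourArea)
    w=np.array([ray("top",u,.004)[:2] for u in c[:,0].astype(float)],np.float32)
    print(k["conf"],cv2.minAreaRect(w), [b.round(4) for b in cv2.boxPoints(cv2.minAreaRect(w))])
E
```

```text
t 14.9 pos [ 0.6528 -0.0373  0.1727] case [0.0892 0.0031] xdir deg 91.31 z [ 0.006 -0.001 -1.   ] F [ 0.7  0.7 -2.5] w 0.0144 q [-0.18  0.5   0.17  1.24 -0.   -0.2 ]
0.64 ((0.44330552220344543, 0.373492956161499), (0.15021082758903503, 0.1996305137872696), 86.6999740600586) [array([0.3393, 0.3043], dtype=float32), array([0.5386, 0.2928], dtype=float32), array([0.5473, 0.4427], dtype=float32), array([0.348 , 0.4542], dtype=float32)]
0.54 ((0.5637422800064087, -0.2287217080593109), (0.08100425451993942, 0.43817904591560364), 86.54674530029297) [array([ 0.3426, -0.256 ], dtype=float32), array([ 0.78  , -0.2823], dtype=float32), array([ 0.7849, -0.2015], dtype=float32), array([ 0.3475, -0.1751], dtype=float32)]
```

View pics/j1.png

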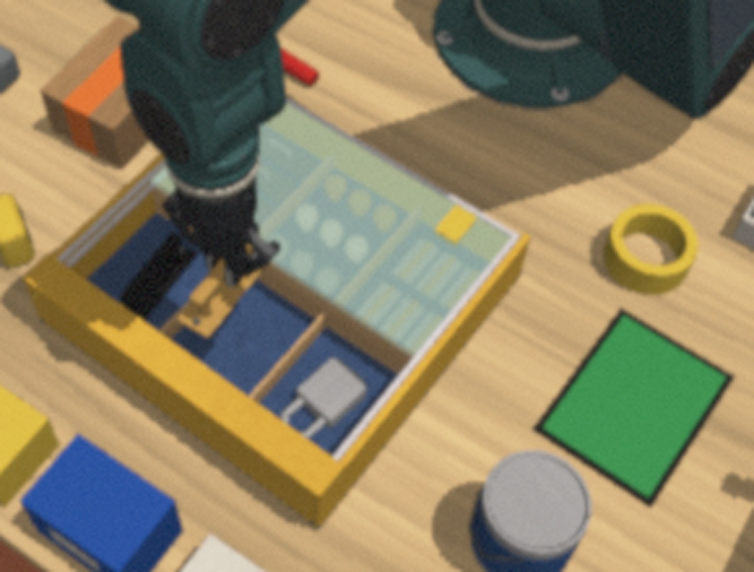

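View pics/j2.png

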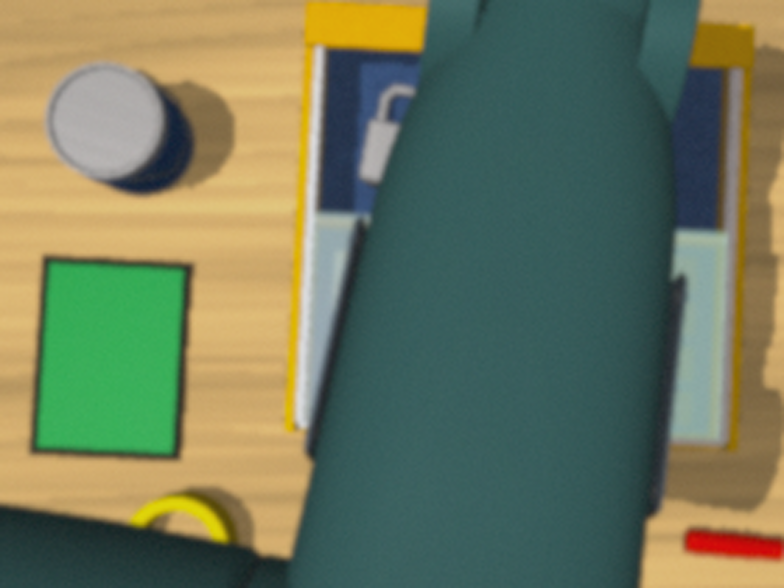

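```bash
python3 - <<'E'
from h import *
go([.4433,.3735,.173],90-3.3)
E
```

```text
t 15.05 pos [ 0.6511 -0.037   0.1676] case [0.0876 0.0033] xdir deg 91.31 z [-0.  0. -1.] F [ 0.1 -0.4 -3.4] w 0.0149 q [-0.18  0.51  0.17  1.23 -0.   -0.2 ]
offset cm [ 41.52 -19.84  -0.53]
yaw [np.float64(4.61), np.float64(-175.39)]
```

{"method": "step_arm", "body": {"deltas": [{"offset": [1,-0.5,0],"yaw": 0.2},{"offset": [3,-1.4,0],"yaw": 0.5},{"offset": [6,-2.9,0],"yaw": 0.8},{"offset": [9,-4.3,0],"yaw": 1},{"offset": [12,-5.7,0],"yaw": 1.5},{"offset": [15,-7.2,0],"yaw": 2},{"offset": [18,-8.6,0],"yaw": 2.5},{"offset": [21,-10,0],"yaw": 3},{"offset": [24,-11.5,0],"yaw": 3.4},{"offset": [27,-12.9,0],"yaw": 3.8},{"offset": [30,-14.3,0],"yaw": 4.2},{"offset": [33,-15.8,0],"yaw": 4.6},{"offset": [36,-17.2,0],"yaw": 4.6},{"offset": [38.5,-18.4,0],"yaw": 4.6},{"offset": [40.5,-19.4,0],"yaw": 4.6},{"offset": [41.5,-19.8,0],"yaw": 4.6},{"offset": [41.5,-19.8,1],"yaw": 4.6},{"offset": [41.5,-19.8,3],"yaw": 4.6},{"offset": [41.5,-19.8,5],"yaw": 4.6},{"offset": [41.5,-19.8,6],"yaw": 4.6}]}}

```text
time: 16.72
tool_pos: [0.4431, 0.3718, 0.1051]
tool_rot: [-2.285, -2.156, 0.006]
wrist_force: [0.2, -0.7, -2.7]
width: 0.0149
```

```bash
python3 - <<'E'
from h import *
go([.4433,.3735,.03],90-3.3)
im=bot.read_camera("scene");crop("scene",im,230,140,440,320,3.5,"pics/k1.png")
E
```

```text
t 16.72 pos [0.4431 0.3718 0.1051] case [-0.1426  0.4001] xdir deg 86.67 z [-0.003 -0.002 -1.   ] F [ 0.2 -0.7 -2.7] w 0.0149 q [ 0.56  0.42 -0.16  0.99 -0.    0.62]
offset cm [0.19 0.03 7.51]
yaw [np.float64(-0.03), np.float64(179.97)]
```

View pics/k1.png

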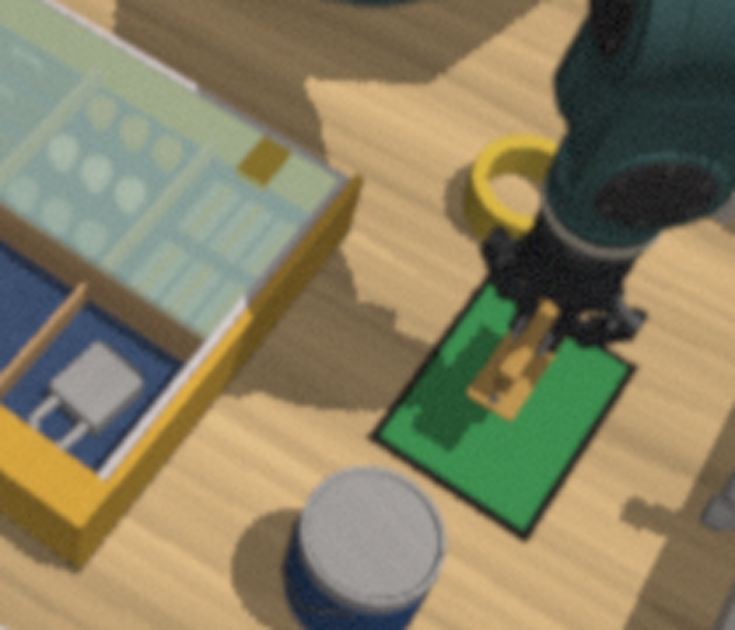

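The pull hangs level over the green pad, about (515,365) in the crop.

{"method": "step_arm", "body": {"deltas": [{"offset": [0.1,0,1.5],"yaw": 0},{"offset": [0.1,0,3],"yaw": 0},{"offset": [0.1,0,4.5],"yaw": 0},{"offset": [0.1,0,5.5],"yaw": 0},{"offset": [0.1,0,6.3],"yaw": 0},{"offset": [0.1,0,6.8],"yaw": 0},{"offset": [0.1,0,7.2],"yaw": 0},{"offset": [0.1,0,7.2],"yaw": 0},{"offset": [0.1,0,7.2],"yaw": 0}]}}

```text
time: 17.52
tool_pos: [0.4442, 0.3744, 0.0364]
tool_rot: [2.284, 2.157, 0.001]
wrist_force: [-0.7, -0.7, -2.9]
width: 0.015
```

{"method": "step_arm", "body": {"deltas": [{"offset": [0,0,0.2],"yaw": 0},{"offset": [0,0,0.4],"yaw": 0},{"offset": [0,0,0.6],"yaw": 0},{"offset": [0,0,0.8],"yaw": 0},{"offset": [0,0,0.9],"yaw": 0},{"offset": [0,0,1.0],"yaw": 0},{"offset": [0,0,1.05],"yaw": 0}]}}

```text
time: 18.1
tool_pos: [0.444, 0.3743, 0.0254]
tool_rot: [-2.284, -2.157, 0.0]
wrist_force: [-0.2, -0.2, -2.4]
width: 0.0148
```

{"method": "step_arm", "body": {"deltas": [{"offset": [0,0,0.05],"yaw": 0},{"offset": [0,0,0.1],"yaw": 0},{"offset": [0,0,0.15],"yaw": 0}]}}

```text
time: 18.35
tool_pos: [0.4441, 0.3743, 0.0241]
tool_rot: [2.284, 2.157, 0.0]
wrist_force: [1.1, -0.1, -2.9]
width: 0.0145
```

{"method": "step_arm", "body": {"deltas": [{"offset": [0,0,0.05],"yaw": 0},{"offset": [0,0,0.1],"yaw": 0},{"offset": [0,0,0.1],"yaw": 0}]}}

```text
time: 18.6
tool_pos: [0.4441, 0.3746, 0.0238]
tool_rot: [-2.284, -2.157, -0.001]
wrist_force: [-3.9, -0.5, 9.1]
width: 0.015
```

{"method": "step_arm", "body": {"deltas": [{"offset": [0,0,-0.03],"yaw": 0},{"offset": [0,0,-0.03],"yaw": 0},{"offset": [0,0,-0.03],"yaw": 0},{"offset": [0,0,-0.03],"yaw": 0},{"offset": [0,0,-0.03],"yaw": 0}], "hand": 5}}

```text
time: 19.02
tool_pos: [0.4441, 0.3743, 0.0233]
tool_rot: [2.284, 2.157, -0.0]
wrist_force: [-0.0, 0.7, -0.1]
width: 0.0502
```

{"method": "step_arm", "body": {"deltas": [{"offset": [0,0,-0.5],"yaw": 0},{"offset": [0,0,-1.5],"yaw": 0},{"offset": [0,0,-3],"yaw": 0},{"offset": [0,0,-5],"yaw": 0},{"offset": [0,0,-8],"yaw": 0},{"offset": [0,0,-11],"yaw": 0},{"offset": [0,0,-13],"yaw": 0},{"offset": [0,0,-13],"yaw": 0}]}}

```text
time: 19.68
tool_pos: [0.4455, 0.3753, 0.1585]
tool_rot: [2.283, 2.156, 0.01]
wrist_force: [1.2, 0.1, 0.7]
width: 0.0502
```

```bash
python3 - <<'E'
from h import *
w=W((-.06,0,0)); go([w[0],w[1],.14],90-3.1)
im=bot.read_camera("scene");crop("scene",im,130,100,420,320,2.6,"pics/l1.png")
print(bot.recognise("brass_pull_centre","scene"))
E
```

```text
t 19.68 pos [0.4455 0.3753 0.1585] case [-0.1403  0.4038] xdir deg 86.71 z [ 0.006  0.004 -1.   ] F [1.2 0.1 0.7] w 0.0502 q [ 0.56  0.39 -0.06  1.11 -0.    0.62]
offset cm [-40.36   8.13   1.74]
yaw [np.float64(-0.19), np.float64(179.81)]
[{'location': [0.4564, 0.3763, 0.0064], 'conf': 0.91}]
```

View pics/l1.png

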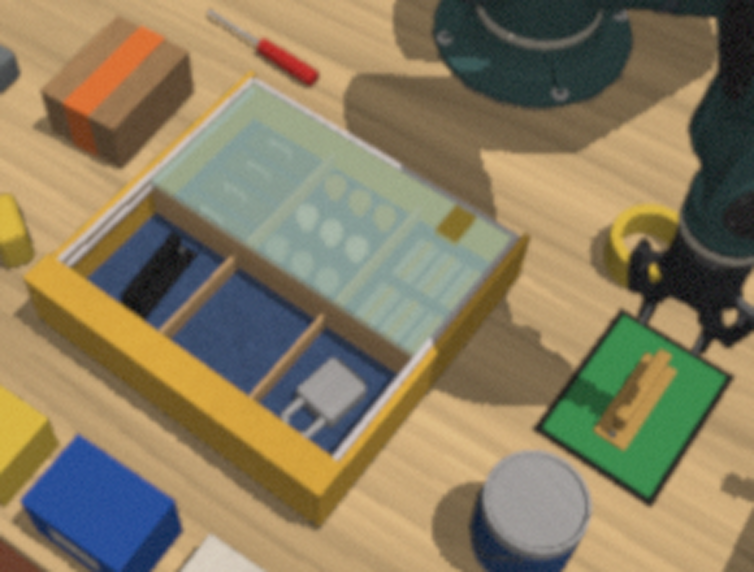

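The brass pull stands on the pad, plate down (about 635,400), and is released. Now I'll shut the pane.

{"method": "step_arm", "body": {"deltas": [{"offset": [-4,0.8,0],"yaw": 0},{"offset": [-8,1.6,0],"yaw": 0},{"offset": [-12,2.4,0],"yaw": 0},{"offset": [-16,3.2,0],"yaw": 0},{"offset": [-20,4,0],"yaw": 0},{"offset": [-24,4.6,0],"yaw": 0},{"offset": [-28,5.2,0],"yaw": 0},{"offset": [-32,6,0],"yaw": 0},{"offset": [-36,6.6,0],"yaw": 0},{"offset": [-39,7.2,0],"yaw": 0},{"offset": [-40.3,7.2,1],"yaw": 0},{"offset": [-40.3,7.2,2],"yaw": 0},{"offset": [-40.3,7.2,3],"yaw": 0},{"offset": [-40.3,7.2,4],"yaw": 0},{"offset": [-40.3,7.2,4.7],"yaw": 0},{"offset": [-40.3,7.2,5.2],"yaw": 0},{"offset": [-40.3,7.2,5.2],"yaw": 0},{"offset": [-40.3,7.2,5.2],"yaw": 0}], "hand": 0}}

```text
time: 21.28
tool_pos: [0.4926, -0.032, 0.1013]
tool_rot: [-2.284, -2.157, 0.0]
wrist_force: [-0.2, -0.1, -0.0]
width: 0.0
```

```bash
python3 - <<'E'
from h import *
w=W((-.07,0,0)); go([w[0],w[1],.0935],90-3.1)
E
```

```text
t 21.28 pos [ 0.4926 -0.032   0.1013] case [-0.071  -0.0004] xdir deg 86.72 z [-0.001  0.    -1.   ] F [-0.2 -0.1 -0. ] w 0.0 q [-0.23  0.29 -0.38  0.9  -0.   -0.17]
offset cm [0.04 0.1  0.78]
yaw [np.float64(-0.18), np.float64(179.82)]
```

{"method": "step_arm", "body": {"deltas": [{"offset": [0,0,0.3],"yaw": 0},{"offset": [0,0,0.5],"yaw": 0},{"offset": [0,0,0.65],"yaw": 0},{"offset": [0,0,0.75],"yaw": 0},{"offset": [0,0,0.8],"yaw": 0},{"offset": [0,0,0.85],"yaw": 0}]}}

```text
time: 21.78
tool_pos: [0.4931, -0.0322, 0.0935]
tool_rot: [2.284, 2.156, 0.001]
wrist_force: [-2.8, 1.2, 18.1]
width: -0.0001
```

{"method": "step_arm", "body": {"deltas": [{"offset": [0,0,0.01],"yaw": 0},{"offset": [0,0.2,0.01],"yaw": 0},{"offset": [0,0.5,0.01],"yaw": 0},{"offset": [0,0.9,0.01],"yaw": 0},{"offset": [0,1.3,0.01],"yaw": 0},{"offset": [0,1.8,0.01],"yaw": 0}]}}

```text
time: 22.28
tool_pos: [0.511, -0.0332, 0.0936]
tool_rot: [2.284, 2.156, 0.001]
wrist_force: [-3.0, 2.2, 12.1]
width: 0.0004
```

{"method": "step_arm", "body": {"deltas": [{"offset": [0,0,0.04],"yaw": 0},{"offset": [0,0.3,0.05],"yaw": 0},{"offset": [0,0.7,0.05],"yaw": 0},{"offset": [0,1.1,0.05],"yaw": 0},{"offset": [0,1.6,0.05],"yaw": 0},{"offset": [0,2.1,0.05],"yaw": 0}]}}

```text
time: 22.78
tool_pos: [0.5325, -0.0344, 0.0935]
tool_rot: [2.283, 2.156, 0.002]
wrist_force: [-3.5, 2.0, 17.4]
width: 0.0001
```

{"method": "step_arm", "body": {"deltas": [{"offset": [0,0.5,0.02],"yaw": 0},{"offset": [0,1.0,0.02],"yaw": 0},{"offset": [0,1.5,0.03],"yaw": 0},{"offset": [0,2.0,0.03],"yaw": 0},{"offset": [0,2.5,0.03],"yaw": 0},{"offset": [0,3.0,0.04],"yaw": 0},{"offset": [0,3.5,0.04],"yaw": 0}]}}

```text
time: 23.37
tool_pos: [0.5678, -0.0364, 0.0935]
tool_rot: [2.283, 2.156, 0.003]
wrist_force: [-3.4, 2.0, 20.9]
width: 0.0001
```

{"method": "step_arm", "body": {"deltas": [{"offset": [0,0.5,0],"yaw": 0},{"offset": [0,1.0,0],"yaw": 0},{"offset": [0,1.5,0],"yaw": 0},{"offset": [0,2.0,0],"yaw": 0},{"offset": [0,2.5,0],"yaw": 0},{"offset": [0,3.0,0],"yaw": 0},{"offset": [0,3.5,0],"yaw": 0},{"offset": [0,4.0,0],"yaw": 0},{"offset": [0,4.5,0],"yaw": 0}]}}

```text
time: 24.12
tool_pos: [0.6126, -0.0389, 0.0935]
tool_rot: [2.283, 2.156, 0.003]
wrist_force: [-3.2, 2.9, 18.6]
width: 0.0001
```

```bash
python3 - <<'E'
from h import *
st()
im=bot.read_camera("scene");crop("scene",im,130,60,340,305,2.4,"pics/m1.png")
E
```

```text
t 24.12 pos [ 0.6126 -0.0389  0.0935] case [ 0.0492 -0.0006] xdir deg 86.72 z [ 0.003  0.    -1.   ] F [-3.2  2.9 18.6] w 0.0001 q [-0.2   0.48 -0.09  1.    0.   -0.14]
```

View pics/m1.png

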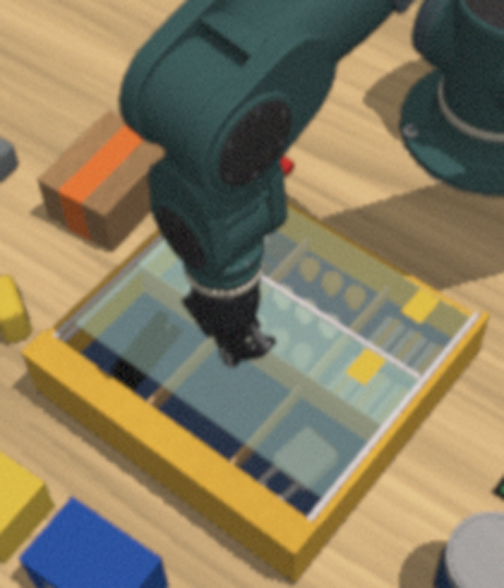

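The pane follows, with its far edge now at about (180,420), near the rail. About 60 mm is left.

{"method": "step_arm", "body": {"deltas": [{"offset": [0,0.5,0.01],"yaw": 0},{"offset": [0,1.0,0.01],"yaw": 0},{"offset": [0,1.5,0.01],"yaw": 0},{"offset": [0,2.0,0.02],"yaw": 0},{"offset": [0,2.5,0.02],"yaw": 0},{"offset": [0,3.0,0.02],"yaw": 0},{"offset": [0,3.5,0.03],"yaw": 0},{"offset": [0,4.0,0.03],"yaw": 0},{"offset": [0,4.5,0.03],"yaw": 0}]}}

```text
time: 24.92
tool_pos: [0.6577, -0.0414, 0.0936]
tool_rot: [2.283, 2.155, 0.004]
wrist_force: [-2.7, 2.3, 19.1]
width: 0.0004
```

{"method": "step_arm", "body": {"deltas": [{"offset": [0,0.3,0.01],"yaw": 0},{"offset": [0,0.6,0.01],"yaw": 0},{"offset": [0,0.9,0.02],"yaw": 0},{"offset": [0,1.2,0.02],"yaw": 0},{"offset": [0,1.5,0.02],"yaw": 0}]}}

```text
time: 25.33
tool_pos: [0.6726, -0.0422, 0.0935]
tool_rot: [2.282, 2.155, 0.004]
wrist_force: [-7.0, 4.0, 20.9]
width: -0.0002
```

{"method": "step_arm", "body": {"deltas": [{"offset": [0,0.2,0.0],"yaw": 0},{"offset": [0,0.4,0.0],"yaw": 0},{"offset": [0,0.6,0.0],"yaw": 0}]}}

```text
time: 25.58
tool_pos: [0.6767, -0.0426, 0.0935]
tool_rot: [2.284, 2.157, -0.0]
wrist_force: [-14.4, 1.7, 27.3]
width: -0.0005
```

{"method": "step_arm", "body": {"deltas": [{"offset": [0,0,-0.3],"yaw": 0},{"offset": [0,0,-1],"yaw": 0},{"offset": [0,0,-3],"yaw": 0},{"offset": [0,-2,-6],"yaw": 0},{"offset": [0,-6,-9],"yaw": 0},{"offset": [0,-10,-12],"yaw": 0},{"offset": [3,-14,-12],"yaw": 0},{"offset": [6,-18,-12],"yaw": 0},{"offset": [9,-22,-12],"yaw": 0},{"offset": [12,-26,-12],"yaw": 0},{"offset": [12,-28,-12],"yaw": 0},{"offset": [12,-28,-12],"yaw": 0}]}}

```text
time: 26.58
tool_pos: [0.4011, 0.0947, 0.2117]
tool_rot: [-2.282, -2.158, 0.0]
wrist_force: [1.7, 0.0, 1.3]
width: -0.0001
```

```bash
python3 - <<'E'
from h import *
st()
im=bot.read_camera("scene");crop("scene",im,130,100,420,320,2.6,"pics/n1.png")
im=bot.read_camera("top");crop("top",im,70,70,350,280,2.8,"pics/n2.png")
for n in("top","scene"):
  for t in("brass_pull_centre","pane_tag","pad_top"): print(n,t,bot.recognise(t,n))
E
```

```text
t 26.58 pos [0.4011 0.0947 0.2117] case [-0.1693  0.1211] xdir deg 86.78 z [-0.001  0.    -1.   ] F [1.7 0.  1.3] w -0.0001 q [ 0.03  0.08 -0.34  1.16  0.    0.09]
top brass_pull_centre [{'location': [0.4581, 0.3677, 0.0439], 'conf': 0.87}, {'location': [0.6834, -0.3518, 0.0642], 'conf': 0.62}]
top pane_tag [{'location': [0.6335, -0.0399, 0.0917], 'conf': 0.94}]
top pad_top [{'location': [0.4832, 0.4009, 0.0019], 'conf': 0.68}]
scene brass_pull_centre [{'location': [0.4548, 0.376, 0.0046], 'conf': 0.97}, {'location': [0.6786, 0.3507, 0.1112], 'conf': 0.44}]
scene pane_tag [{'location': [0.6372, -0.0199, 0.0942], 'conf': 0.69}]
scene pad_top [{'location': [0.4569, 0.3792, 0.0015], 'conf': 0.73}]
```

View pics/n1.png

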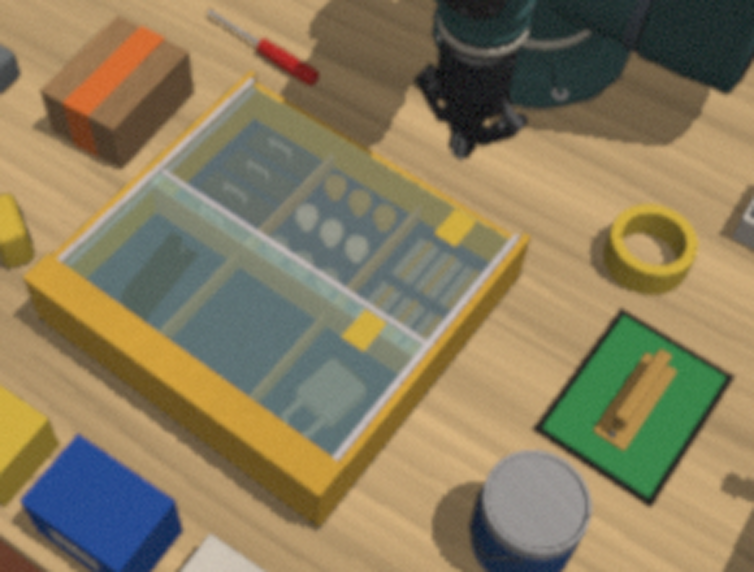

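View pics/n2.png

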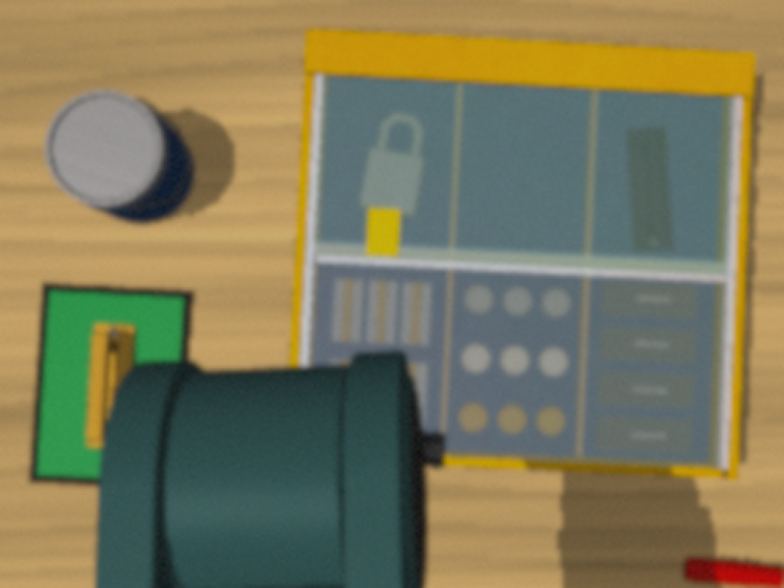

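```bash
python3 - <<'E'
from h import *
print(inv(ray("top",((318+.5)/2.8-.5+70,(260+.5)/2.8-.5+70),.0935)),inv(ray("top",((727+.5)/2.8-.5+70,(279+.5)/2.8-.5+70),.0935)))
print(bot.state()["dq"].round(3)); print(bot.close_job())
E
```

```text
[-0.01484867  0.18950008] [-0.01399913 -0.19277456]
[ 0.001  0.    -0.005  0.     0.001  0.   ]
the job is handed in; nothing more can be done
None
```

I dragged the pane open, set the brass pull on the green pad, slid the pane shut again and handed the job in at about 27 s. No verdict is reported, so these are my own last checks.

- **Opening:** I pressed with about 12–25 N at the readings between moves, until the pane reached its stop. The picture showed the compartments fully uncovered.
- **Brass pull:** I gripped it by its bar, lowered it until the wrist felt contact (about 9 N), then released it. It stands plate down near the middle of the pad.
- **Closing:** I pressed with about 12–27 N, until the sideways force rose to 14 N at the stop. The pane's near edge sits at about -14 mm in the case frame, against about -22 mm at the start. That is 8 mm further shut than at the start, so the pane seems to have begun slightly open.
- **Other goods:** In the last pictures the padlock, the black pull and the counter goods in view look unmoved. I did not measure them again. The arm is clear of everything.

Three readings disagreed:
- **Case height:** The first camera fit put the case's feet at 3 mm, but touching the glass gave 10.5 mm. I used the touch value.
- **Pull position:** The networks' centre for the pull on the pad is about 13 mm from the release point in x. It is still well inside the pad.
- **Pane tag:** The networks' pane-tag locations did not match the tag in the picture, so I did not use them.

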